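# Put the fat cell on charge

### The arm

A 6-joint arm with a two-finger parallel gripper is mounted at the origin on the work surface. World frame = base frame: x ahead of the robot, y to its left, z up, the work surface at z = 0. Lengths are in m, angles in rad, forces in N, time in s.
With the tool pointing down it reaches from about 0.4 to 0.925 m from the base axis. Payload 3.4 kg.
Tool frame: the origin (TCP) lies midway between the tips of the shut fingers; the grasp point (between the pads) lies 19 mm behind it; x points along the fingers, y is the direction in which the jaws open and shut, and the axes are right-handed (so a half turn about x gives the same grasp; the last joint's range is limited). The gripper opens to 85 mm and grips with 20 to 120 N. Pads are 22 mm wide; open, the fingers measure 114 mm over their backs; the gripper's body (76 mm by 85 mm) begins 54 mm behind the grasp point. The pads swing forward as they close: fully open they stand 13 mm farther back than shut.
Start: joints at [-0.073, 0.307, 1.506, -0, 1.328, -0.073], TCP at [0.575, -0, 0.231] pointing down, gripper open.
Joint ranges: [-3.12, 3.12], [-1.05, 2.28], [0.14, 2.33], [-1.42, 4.57], [0.1, 2.73], [-2.68, 2.68]. Speed limits (rad/s): [2.57, 2.57, 3.14, 3.14, 3.14, 3.14].

### API

Orientations are given as a unit quaternion [w, x, y, z].
In Python, from station import manip gives the robot as it stands. The module is installed in compiled form; this text tells all that it offers.
- The arm moves only by the tool play_rows, never from a script. Its argument "motion" is text: rows parted by semicolons, each of 5 numbers parted by spaces: the shift along the tool's x, y, z normalised to -1 to 1, where 1 is 40 cm, then the turn about the tool's x normalised to -1 to 1, where 1 is 1.5 rad, then the closure, from 0 (fully open) to 1 (shut). In form: x y z turn gripper; .... A call has 1 to 8 rows; each row is the pose to reach, as a shift and turn from the pose commanded when the call began, along the tool's axes at that moment; what a row does not reach only later rows make up. A row lasts 1/8 s, in which the tool goes at most 62.5 mm and 10.7 degrees, less where a joint would pass 70% of its speed; a pose out of reach is approached as far as the arm can. A call with a number of a shift or a turn outside -1 to 1 is refused whole. A call with a gripper value outside its range is refused whole. The fingers move at their own pace and stop on an object; the grip force is fixed at half the most. Time passes only in rows, so rows that repeat a pose let the fingers close. It gives the time, the measured TCP pose, the force and the opening at its end, in the units of the state.
- manip.observe(): the state, without advancing time (a new reading comes with each control period).
- manip.grab_frame(name): name is "scene" or "side" or "wrist"; returns a dict with "frame" (420x560x3 uint8, red, green, blue), "z_map" (420x560 float32, m along the optical axis (not along the pixel's ray), 0 where there is no reading), "fovy" (degrees; the focal length in pixels is half the picture's height over the tangent of half this angle, whatever the lens; pixels are square), "cx", "cy" (the principal point, pixels), "rvec" (rotation vector, rad) and "tvec" (3), from world to camera coordinates, as OpenCV has them. Camera axes: x right, y down, z forward; pixel columns grow to the right and rows downward; lengths in m; the calibration is good to about 2 mm. A picture is of the moment at which its call begins.
- manip.hand_in(): hands the job in, once; it reports no verdict.
Trained networks look in a picture, given as the dict that the camera call returned (one of the last four; its "shot" number tells which), for a name from the list of things; names that differ only in an ending like _2 or _b are one class to them, and where a whole thing is asked for, a point or a joint stands for the part that bears it (a point fixed in the world has none). Each returns a list of dicts, best first, with "confidence" (0 to 1); they miss things now and then, are a little off and sometimes report something else, mostly with a low value. They report only what shows in the picture. A call takes as long as a camera call. They do not tell look-alikes from the thing itself.
- manip.boxes_of(thing, picture): "pixel" ([row, column] in pixels, amid what is visible of it).
- manip.trace(thing, picture): "mask" (420x560 bool, what is visible of it) and "pixel" ([row, column] in pixels, amid what is visible of it).
The state is a dict: "clock": time; "q": joint angles; "dq": joint speeds; "tau": joint torques, N m; "ee_pos": TCP position; "tcp_rot": TCP orientation; "wrist_force": force on the tool from outside, world axes, zero at the start; "wrist_torque": the same for the moment, N m; "gripper_width": finger opening in m.
Only numpy, scipy, OpenCV 4.12 (cv2) and the standard library are available. Lean on these libraries where they do the work, as an engineer would, in place of code of your own. Each camera call takes 0.05 s, during which the arm holds its last target. There are 200 camera calls.

### The job

Put the driver's fat cell on charge. Lift it out of its notch in the rack without rolling it away, turn its flat end to the charger's sprung slider and push that back with it, and lay it fully down in the bay with the button against the fixed contact, then let go. The slim cells stay lying in their notches, and the fat cell must not land on the bench.

Things in the scene. Friction and masses are not known exactly. Their poses are not given: they have to be found in the camera images.
- fat_cell: The fat cylindrical battery cell, grey wrap, 26 mm in diameter, 68 mm long over all: 65 mm body and a steel button (12 mm diameter, 3 mm long) at one end; the other end is flat. About 90 g. Origin on its axis at half the overall length; x runs along the cell towards the button, y and z turn as it rolls. It starts level in one of the rack's three notches, its middle within 3 mm of the rack's x = 0.
- fat_cell_button (a point): Centre of the outer face of the fat cell's button, 34 mm from the cell's origin along its x axis.
- slim_cell_a: A slim cell, same wrap and length as the fat one but 18.5 mm in diameter, in another notch of the rack, axis 26.7 mm above the bench. Origin on its axis at half length. To be left lying there.
- slim_cell_b: A slim cell, same wrap and length as the fat one but 18.5 mm in diameter, in another notch of the rack, axis 26.7 mm above the bench. Origin on its axis at half length. To be left lying there.
- rack: Black cell rack, fixed to the bench. Origin at the centre of its underside, z up. Base plate 80 (x) by 196 (y) by 6 mm thick; on it two ribs along y, 5 mm thick, centred at x = -26.5 and 26.5 mm, 48 mm free between them. Their tops are 26.6 mm above the bench.
- rack_notch (a point): Bottom of the middle notch, 13.6 mm above the rack's origin. Both ribs have 90 degree V notches at y = -60, 0, 60 mm of the rack, 26 mm wide at the top. Cells lie across both ribs along the rack's x, buttons to +x; the fat cell's axis is 32 mm above the bench. The notches are shallow: cells stand well out of them and roll out if pushed sideways.
- charger: Light grey single-bay cell charger, fixed to the bench, 46 mm wide (y), from x = -84 to 67 mm. Origin on the bench below the middle of the bay, z up; x runs along the bay towards the fixed contact. The bay is a 90 degree V trough; its walls reach 30.6 mm above the bench and are cut away from x = -28 to 18 mm down to a 12 mm high base, to leave room for fingers.
- charger_seat (a point): Where the fat cell's origin lies when it is in place, its x axis along the charger's: 36 mm above the charger's origin.
- charger_contact (a point): The fixed contact, where the button presses: point on the head's inner face, 34 mm from the charger's origin along its x, 36 mm above the bench. The head is a block from x = 34 to 67 mm, 46 mm wide, its top 42 mm above the bench.
- slider_face (a point): Point on the black slider's upright steel plate, on the face that looks to the charger's +x, 52 mm above the bench. Plate 20 mm wide, 32 to 62 mm above the bench (a 6 mm tongue goes lower). At rest the face is at the charger's x = -14 mm, 48 mm from the contact. A fat cell held level just over the head (axis 58 to 60 mm above the bench) still meets the plate.
- charger_slider (a joint): Travel of the sprung slider in m: 0 at rest, growing as it is pushed towards the charger's -x, 0.032 at its stop. The spring pushes it back towards the fixed contact with about 2 N at rest and 4 to 6 N at 0.02 to 0.032. With the fat cell properly in place it reads 0.020.
Things that resemble listed ones, but are neither listed nor needed, are in the scene too. What is shaped like the charger but red is not meant.

How it is judged:
By the outcome, as a careful person would: the job done as asked, in the order asked, and still so for the second after the job is handed in, with the robot touching nothing.
It also fails if it takes over 43 s, if anything falls off the work surface, if the arm or the gripper's body presses on something with over 40 N, if the wrist force passes 120 N, or if a joint passes its speed limit or range.

## Working session

There is one attempt and no reset: what is moved stays moved. The work goes in short steps, Python scripts to look and compute and a tool call to move; the robot and the scene stay as the last step left them, time stands still between calls to the robot, and variables do not carry over. Pictures are saved under pics/ and viewed, about 8 in all and at most 12, crops included, and the job is handed in when it is done.

Besides the shell and the picture viewer there is one more tool, called after "Emit:" as a command line: name --argument value ..., lists and objects as JSON in quotes. play_rows: Moves the arm, as the interface text tells. Scaled input: -1 to 1 covers 40 cm each way for a shift and 1.5 rad each way for a turn. Its arguments: {"type":"object","properties":{"motion":{"type":"string"}},"required":["motion"]}

```bash
mkdir -p pics; cat > h.py <<'E'
import numpy as np, cv2
from station import manip
def cam(p):
    R=cv2.Rodrigues(np.array(p["rvec"],float))[0]; t=np.array(p["tvec"],float).ravel()
    f=p["frame"].shape[0]/2/np.tan(np.radians(p["fovy"])/2); return R,t,f
def cloud(p):
    R,t,f=cam(p); z=p["z_map"].astype(float); r,c=np.indices(z.shape)
    P=np.stack([(c-p["cx"])*z/f,(r-p["cy"])*z/f,z],-1)
    W=(P-t)@R; W[z==0]=np.nan; return W
def proj(p,X):
    R,t,f=cam(p); X=np.atleast_2d(X)@R.T+t
    return np.c_[X[:,1]/X[:,2]*f+p["cy"],X[:,0]/X[:,2]*f+p["cx"]]
def save(p,n,box=None,k=1):
    im=p["frame"][...,::-1]
    if box: im=im[box[0]:box[1],box[2]:box[3]]
    cv2.imwrite("pics/"+n,cv2.resize(im,None,fx=k,fy=k,interpolation=cv2.INTER_CUBIC))
E
python3 - <<'E'
from h import *
o=manip.observe(); print({k:np.round(v,3) for k,v in o.items()})
ims=[]
for n in ["scene","side"]:
    p=manip.grab_frame(n); W=cloud(p); ims.append(p["frame"])
    for th in ["fat_cell","slim_cell_a","rack","charger","slider_face"]:
        for d in manip.trace(th,p)[:4]:
            print(n,th,round(d["confidence"],2),np.round(d["pixel"]),np.round(np.nanmedian(W[d["mask"]],0),3),d["mask"].sum())
im=np.hstack(ims)[...,::-1]
cv2.imwrite("pics/a.png",cv2.resize(np.vstack(ims)[...,::-1],(400,600),interpolation=cv2.INTER_AREA)) 
cv2.imwrite("pics/scene.png",ims[0][...,::-1]);cv2.imwrite("pics/side.png",ims[1][...,::-1])
E
```

```text
{'clock': np.float64(0.0), 'q': array([-0.074,  0.308,  1.508, -0.   ,  1.328, -0.073]), 'dq': array([-0.   , -0.   , -0.001,  0.002,  0.001, -0.001]), 'tau': array([-2.0000e-03, -4.5756e+01, -2.5192e+01, -0.0000e+00,  1.3000e-02,
       -0.0000e+00]), 'ee_pos': array([0.574, 0.   , 0.23 ]), 'tcp_rot': array([ 0.499,  0.5  ,  0.501, -0.5  ]), 'wrist_force': array([-0.105,  0.512, -0.789]), 'wrist_torque': array([-0.02 , -0.022,  0.027]), 'gripper_width': np.float64(0.085)}
scene fat_cell 0.61 [223. 151.] [ 0.474 -0.229  0.041] 174
scene slim_cell_a 0.7 [218. 170.] [ 0.452 -0.175  0.033] 98
scene slim_cell_a 0.54 [233. 131.] [ 0.488 -0.288  0.033] 113
scene rack 0.93 [234. 156.] [ 0.476 -0.23   0.007] 1237
scene charger 0.97 [186. 305.] [0.396 0.244 0.026] 838
scene charger 0.97 [230. 434.] [0.619 0.584 0.028] 1010
scene charger 0.87 [223. 361.] [0.56  0.388 0.027] 997
scene charger 0.66 [177. 365.] [0.388 0.454 0.028] 723
scene slider_face 0.69 [240. 300.] [0.595 0.197 0.042] 131
scene slider_face 0.62 [225. 436.] [0.621 0.588 0.043] 98
scene slider_face 0.59 [187. 307.] [0.399 0.25  0.045] 83
scene slider_face 0.52 [172. 370.] [0.387 0.457 0.043] 110
side fat_cell 0.85 [348. 287.] [ 0.462 -0.239  0.041] 543
side slim_cell_a 0.87 [377. 302.] [ 0.479 -0.294  0.033] 420
side slim_cell_a 0.8 [330. 270.] [ 0.439 -0.182  0.033] 336
side rack 0.84 [367. 288.] [ 0.465 -0.258  0.006] 2938
side charger 0.9 [146. 271.] [0.553 0.567 0.023] 289
side charger 0.69 [210. 226.] [0.38  0.237 0.024] 965
side charger 0.67 [178. 268.] [0.52  0.376 0.021] 694
side charger 0.56 [215. 300.] [0.576 0.181 0.024] 1025
side slider_face 0.66 [205. 309.] [0.585 0.187 0.047] 87
side slider_face 0.51 [165. 222.] [0.38  0.447 0.044] 55
side slider_face 0.45 [170. 281.] [0.554 0.386 0.045] 73
side slider_face 0.42 [204. 232.] [0.391 0.243 0.046] 85
```

View pics/scene.png

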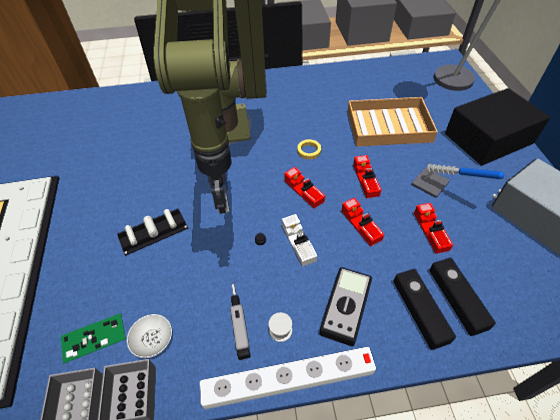

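View pics/side.png

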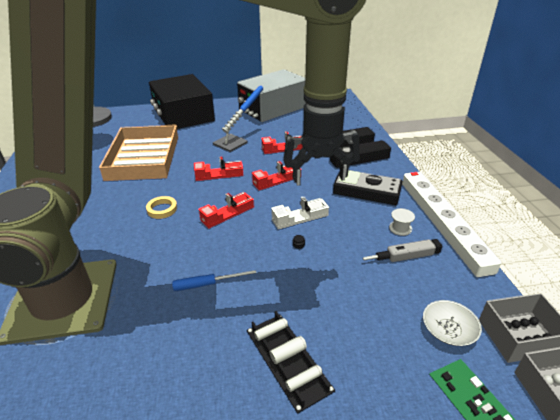

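The white charger is at scene pixel (240,298). The four red ones at about (186,305), (177,365), (223,361) and (230,434) are look-alikes. In the rack, the middle cell at (223,151) is the fattest and the highest. I'll move above the rack for a close look.

Emit:
play_rows --motion "0 -0.28 0.55 0 0;0 -0.28 0.55 0 0;0 -0.28 0.55 0 0;0 -0.28 0.55 0 0;0 -0.28 0.55 0 0;0 -0.28 0.55 0 0"

```text
clock: 1.35
ee_pos: [0.4631, -0.22, 0.2314]
tcp_rot: [0.5, 0.501, 0.5, -0.5]
wrist_force: [-0.4, -0.3, -0.3]
gripper_width: 0.0852
```

```bash
python3 - <<'E'
from h import *
p=manip.grab_frame("wrist"); W=cloud(p); save(p,"w1.png")
for th in ["fat_cell","slim_cell_a","rack"]:
    for d in manip.trace(th,p)[:3]:
        w=W[d["mask"]]; w=w[~np.isnan(w[:,0])]; c,s,a=cv2.minAreaRect((w[:,:2]*1000).astype(np.float32))
        print(th,round(d["confidence"],2),np.round(d["pixel"]),np.round(np.median(w,0),4),np.round(np.percentile(w[:,2],98),4),np.round(c,1),np.round(s,1),round(a,1))
p=manip.grab_frame("scene");W=cloud(p)
for d in manip.trace("charger",p): print(d["confidence"],d["pixel"],np.median(p["frame"][d["mask"]],0))
save(p,"c1.png",(200,280,250,350),6)
m=np.zeros(W.shape[:2],bool);m[205:275,270:330]=1
m&=(W[...,2]>.008)
f=p["frame"].astype(int)
w=W[m]; c,s,a=cv2.minAreaRect((w[:,:2]*1000).astype(np.float32)); print(c,s,a)
o=manip.observe();print(o["clock"],o["ee_pos"],o["q"])
E
```

```text
fat_cell 0.71 [196. 280.] [ 0.4653 -0.2293  0.0436] 0.0465 [ 465.8 -231.4] [68.2 26.5] 18.8
slim_cell_a 0.62 [235. 292.] [ 0.4815 -0.2872  0.0349] 0.0374 [ 481.4 -295.8] [75.2 30.2] 19.5
slim_cell_a 0.61 [142. 259.] [ 0.4411 -0.1762  0.0354] 0.0378 [ 441.9 -178. ] [65. 21.] 18.8
rack 0.59 [172. 279.] [ 0.463  -0.2111  0.0072] 0.0283 [ 465.  -234.6] [ 81.1 202.3] 20.0
0.9 [185.7, 303.1] [207.  15.  10.]
0.88 [176.1, 365.5] [201.  14.  11.]
0.84 [224.1, 361.5] [199.  16.  10.]
0.79 [241.6, 299.6] [216.  215.5 213. ]
0.69 [228.2, 434.5] [197.  14.   9.]
(550.8458862304688, 199.18240356445312) (102.257568359375, 216.64547729492188) 77.99394989013672
1.65 [ 0.46359142 -0.21888875  0.231259  ] [-5.23634754e-01  2.20022442e-01  1.63233736e+00  1.42669745e-04
  1.28930811e+00 -5.25872774e-01]
```

View pics/w1.png

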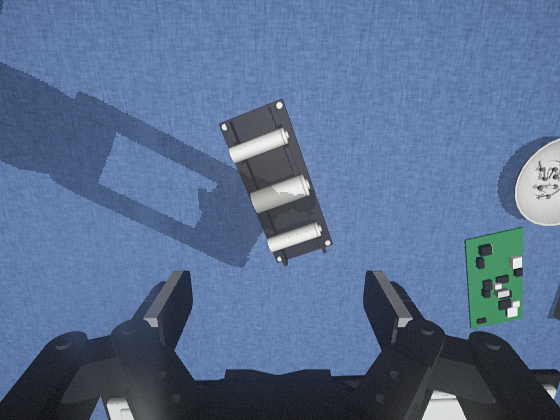

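View pics/c1.png

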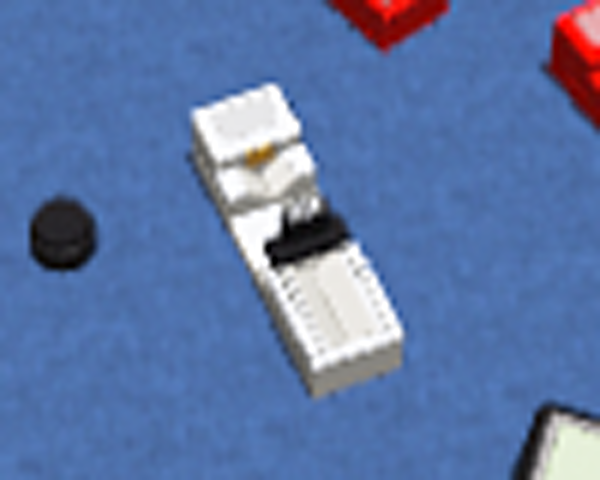

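The wrist view shows the fat cell in the middle notch at (196,280), with the slim cells at (142,259) and (235,292). All the buttons point right, which is world +x at about 19° yaw. The crop shows the light grey charger with its head and gold contact at the top left, on the robot side, and its slider towards the far end. Next I'll fit both poses.

```bash
cat >> h.py <<'E'
from scipy.optimize import least_squares
def cylfit(w,r,yaw0):
    # level cylinder: perp offset, yaw, axis height, offset along
    c0=np.median(w,0)
    def res(v):
        n=np.array([-np.sin(v[1]),np.cos(v[1])]); d=(w[:,:2]-c0[:2])@n-v[0]
        return np.hypot(d,w[:,2]-v[2])-r
    s=least_squares(res,[0,yaw0,c0[2]-r],loss="soft_l1",f_scale=.001)
    u=np.array([np.cos(s.x[1]),np.sin(s.x[1])]); n=np.array([-u[1],u[0]])
    a=(w[:,:2]-c0[:2])@u; lo,hi=np.percentile(a,[1,99])
    return c0[:2]+n*s.x[0]+u*(lo+hi)/2, np.degrees(s.x[1]), s.x[2], hi-lo, np.sqrt(np.median(s.fun**2))
E
python3 - <<'E'
from h import *
p=manip.grab_frame("wrist"); W=cloud(p)
for th,r in (("fat_cell",.013),("slim_cell_a",.00925)):
    for d in manip.trace(th,p)[:2]:
        w=W[d["mask"]]; w=w[(w[:,2]>.027)]; print(th,len(w),*[np.round(v,4) for v in cylfit(w,r,.33)])
for n in ("scene","side"):
    p=manip.grab_frame(n);W=cloud(p);f=p["frame"].astype(float)
    d=[d for d in manip.trace("charger",p) if np.median(p["frame"][d["mask"]],0)[2]>100]
    for e in d:
        m=cv2.dilate(e["mask"].astype(np.uint8),np.ones((5,5)))>0
        w=W[m&(W[...,2]>.008)]; w=w[np.linalg.norm(w[:,:2]-np.median(w[:,:2],0),axis=1)<.11]
        c,s,a=cv2.minAreaRect((w[:,:2]*1000).astype(np.float32)); print(n,e["pixel"],c,s,a,len(w))
        t=w[(w[:,2]>.038)]; print(np.round(t[:: max(1,len(t)//15)],3).tolist())
E
```

```text
fat_cell 1191 [ 0.4657 -0.2321] 20.4784 0.0326 0.0647 0.0004
slim_cell_a 759 [ 0.4837 -0.2894] 20.3726 0.0272 0.0652 0.0004
slim_cell_a 963 [ 0.4413 -0.1771] 20.3938 0.0274 0.0648 0.0004
scene [240.6, 297.7] (580.75634765625, 193.48635864257812) (151.58238220214844, 47.906768798828125) 12.996331214904785 865
[[0.509, 0.192, 0.048], [0.514, 0.194, 0.044], [0.515, 0.155, 0.045], [0.521, 0.199, 0.043], [0.524, 0.196, 0.043], [0.525, 0.192, 0.039], [0.527, 0.189, 0.038], [0.532, 0.185, 0.041], [0.537, 0.187, 0.042], [0.541, 0.178, 0.039], [0.588, 0.207, 0.058], [0.594, 0.203, 0.058], [0.596, 0.194, 0.054], [0.594, 0.206, 0.043], [0.596, 0.212, 0.038], [0.6, 0.185, 0.04]]
```

Emit:
play_rows --motion "0 0.006 0.03 0.12 0.45;0.05 0.006 0.03 0.24 0.45;0.1 0.006 0.03 0.36 0.45;0.15 0.006 0.03 0.48 0.45;0.2 0.006 0.03 0.6 0.45;0.25 0.006 0.03 0.72 0.45;0.3 0.006 0.03 0.81 0.45;0.3 0.006 0.03 0.81 0.45"

```text
clock: 3.0
ee_pos: [0.4643, -0.2314, 0.11]
tcp_rot: [-0.125, -0.695, -0.126, 0.697]
wrist_force: [-0.4, -0.2, 0.5]
gripper_width: 0.0469
```

```bash
python3 - <<'E'
from h import *
from scipy.spatial.transform import Rotation as Ro
p=manip.grab_frame("wrist"); W=cloud(p); save(p,"w2.png")
for d in manip.trace("fat_cell",p)[:1]:
        w=W[d["mask"]]; w=w[(w[:,2]>.027)&(w[:,2]<.05)]; print(len(w),*[np.round(v,4) for v in cylfit(w,.013,.355)])
o=manip.observe();R=Ro.from_quat(o["tcp_rot"],scalar_first=True).as_matrix();print(o["ee_pos"],o["q"],R.round(3))
E
```

```text
2812 [ 0.4667 -0.2315] 20.4768 0.0326 0.0666 0.0004
[ 0.4656485  -0.23223003  0.1116181 ] [-5.43830637e-01  3.55902021e-01  1.78018105e+00  2.53229947e-05
  1.00532359e+00  6.68872624e-01] [[ 0.     0.35  -0.937]
 [-0.    -0.937 -0.35 ]
 [-1.     0.    -0.   ]]
```

View pics/w2.png

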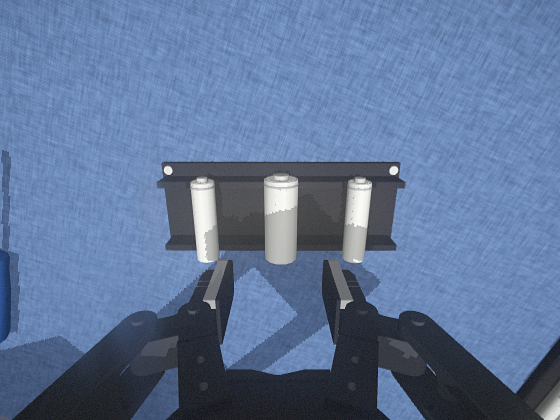

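The jaws straddle the fat cell at (220,281), aligned with it and clear of both slim cells. I'll go down and grip.

Emit:
play_rows --motion "0.08 0 -0.002 0 0.45;0.16 0 -0.002 0 0.45;0.22 0 -0.002 0 0.45;0.245 0 -0.002 0 0.45;0.245 0 -0.002 0 0.45;0.245 0 -0.002 0 1;0.245 0 -0.002 0 1;0.245 0 -0.002 0 1"

```text
clock: 4.1
ee_pos: [0.4672, -0.2324, 0.0145]
tcp_rot: [0.126, 0.697, 0.125, -0.695]
wrist_force: [-0.8, 0.1, 6.3]
gripper_width: 0.0245
```

Emit:
play_rows --motion "0 0 0 0 1;0 0 0 0 1;-0.02 0 0 0 1;-0.06 0 0 0 1;-0.14 0 0 0 1;-0.25 0 0 0 1;-0.36 0 0 0 1;-0.36 0 0 0 1"

```text
clock: 5.1
ee_pos: [0.4684, -0.233, 0.1612]
tcp_rot: [0.127, 0.698, 0.123, -0.694]
wrist_force: [-0.7, -0.2, -2.4]
gripper_width: 0.0242
```

```bash
python3 - <<'E'
from h import *
o=manip.observe();print(o["clock"],o["ee_pos"],o["gripper_width"])
p=manip.grab_frame("wrist"); W=cloud(p); save(p,"w3.png")
for th in ("fat_cell","slim_cell_a"):
  for d in manip.trace(th,p)[:3]:
    w=W[d["mask"]]; print(th,d["confidence"],d["pixel"],len(w),np.nanmedian(w,0).round(3),np.nanpercentile(w,[2,98],axis=0).round(3))
E
```

```text
5.1 [ 0.46840007 -0.23303108  0.16121484] 0.024214463323607674
fat_cell 0.66 [291.8, 276.4] 7212 [ 0.474 -0.23   0.19 ] [[ 0.437 -0.25   0.177]
 [ 0.5   -0.213  0.193]]
fat_cell 0.5 [189.8, 274.7] 11634 [ 0.47  -0.23   0.007] [[ 0.412 -0.323  0.006]
 [ 0.525 -0.139  0.028]]
slim_cell_a 0.95 [202.1, 339.0] 1330 [ 0.485 -0.287  0.035] [[ 0.453 -0.304  0.025]
 [ 0.514 -0.273  0.037]]
slim_cell_a 0.95 [202.8, 213.0] 1402 [ 0.445 -0.177  0.035] [[ 0.412 -0.193  0.007]
 [ 0.473 -0.161  0.038]]
```

View pics/w3.png

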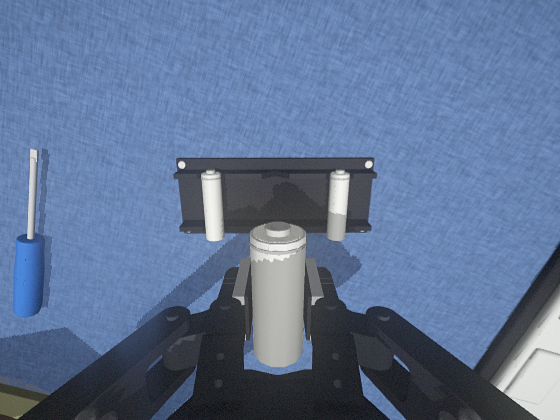

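The fat cell is gripped level with its button forward (230,278). The slim cells are still in their notches at (202,213) and (203,339). I'll move towards the charger, rotating the cell on the way.

Emit:
play_rows --motion "-0.05 -0.1 -0.1 -0.12 1;-0.1 -0.22 -0.2 -0.24 1;-0.1 -0.33 -0.3 -0.36 1;-0.1 -0.44 -0.4 -0.48 1;-0.1 -0.55 -0.5 -0.6 1;-0.1 -0.66 -0.6 -0.72 1;-0.1 -0.77 -0.71 -0.84 1;-0.1 -0.87 -0.81 -0.96 1"

```text
clock: 6.25
ee_pos: [0.6479, 0.2092, 0.1944]
tcp_rot: [0.553, 0.438, 0.555, -0.44]
wrist_force: [1.0, -0.4, -0.9]
gripper_width: 0.0244
```

Emit:
play_rows --motion "0 0 0 -0.12 1;0 0 0 -0.24 1;0 0 0 -0.36 1;0 0 0 -0.48 1;0 0 0 -0.6 1;0 0 0 -0.72 1;0 0 0 -0.84 1;0 0 0 -0.96 1"

```text
clock: 7.25
ee_pos: [0.6471, 0.2069, 0.1943]
tcp_rot: [0.704, -0.036, 0.708, 0.035]
wrist_force: [0.7, -1.0, -1.1]
gripper_width: 0.0242
```

```bash
python3 - <<'E'
from h import *
from scipy.spatial.transform import Rotation as Ro
o=manip.observe();R=Ro.from_quat(o["tcp_rot"],scalar_first=True).as_matrix();print(o["clock"],o["ee_pos"],o["q"].round(2),R.round(3).tolist())
p=manip.grab_frame("wrist"); W=cloud(p); save(p,"w4.png")
np.savez("w4.npz",W=W,f=p["frame"],ee=o["ee_pos"],R=R)
for th in ("fat_cell","charger","slider_face"):
  for d in manip.trace(th,p)[:3]:
    w=W[d["mask"]]; print(th,d["confidence"],d["pixel"],len(w),np.nanmedian(w,0).round(3),np.nanpercentile(w,[2,98],axis=0).round(3).tolist())
E
```

```text
7.25 [0.64713491 0.20691877 0.19426092] [ 0.25  0.48  1.32 -0.    1.35 -1.42] [[-0.005, -0.1, 0.995], [-0.001, 0.995, 0.1], [-1.0, -0.001, -0.005]]
fat_cell 0.81 [291.0, 274.9] 7326 [0.64  0.207 0.223] [[0.613, 0.194, 0.209], [0.679, 0.22, 0.226]]
charger 0.87 [99.4, 473.2] 10341 [0.538 0.385 0.031] [[0.476, 0.347, 0.006], [0.616, 0.427, 0.061]]
charger 0.57 [110.2, 269.4] 7784 [0.566 0.192 0.031] [[0.506, 0.161, 0.012], [0.647, 0.225, 0.061]]
slider_face 0.89 [139.9, 269.3] 683 [0.59  0.197 0.046] [[0.582, 0.179, 0.038], [0.601, 0.216, 0.063]]
slider_face 0.81 [126.5, 483.8] 921 [0.558 0.388 0.05 ] [[0.548, 0.377, 0.032], [0.571, 0.406, 0.063]]
```

View pics/w4.png

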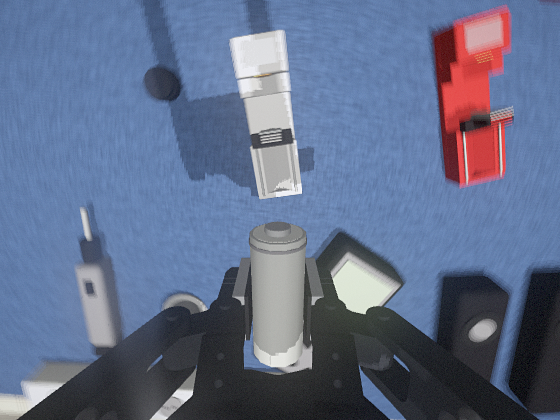

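The wrist view shows the white charger with its head at (50,260), its contact at (75,262) and its slider at (138,272). The held cell's button points towards the charger. I'll fit the charger, and the cell in the hand, accurately.

```bash
python3 - <<'E'
from h import *
d=np.load("w4.npz");W=d["W"];R=d["R"];ee=d["ee"]
from scipy.spatial import cKDTree
m=np.zeros(W.shape[:2],bool);m[20:205,215:320]=1
f=d["f"].astype(int)
w=W[m&(W[...,2]>.009)&(W[...,2]<.08)]
c,s,a=cv2.minAreaRect((w[:,:2]*1000).astype(np.float32));print("all",c,s,a,len(w))
# fit rectangle silhouette robustly: charger frame by yaw scan minimising extents
for zr in ((.038,.046),(.027,.034),(.055,.066)):
    k=w[(w[:,2]>zr[0])&(w[:,2]<zr[1])]
    if zr[0]==.038: k=k[k[:,0]<.548]
    if zr[0]==.055: k=k[(k[:,0]>.56)]
    c,s,a=cv2.minAreaRect((k[:,:2]*1000).astype(np.float32));print(zr,np.round(c,1),np.round(s,1),round(a,1),len(k),np.median(k[:,2]).round(4))
# cell in tool frame
p=W[225:366,245:310].reshape(-1,3); p=p[(p[:,2]>.19)]
t=(p-ee)@R   # tool coords
t=t[(abs(t[:,1])<.014)&(t[:,2]<.05)&(t[:,2]>-.05)]
def res(v): # axis: point (v0,v1) at z=0, slopes v2,v3 in tool x,y vs z
    a=np.array([v[2],v[3],1]);a/=np.linalg.norm(a);q=t-np.array([v[0],v[1],0])
    return np.linalg.norm(np.cross(q,a),axis=1)-.013
s=least_squares(res,[-.019,0,0,0],loss="soft_l1",f_scale=.0007)
print("cell tool: x,y",s.x[:2].round(4),"slopes",s.x[2:].round(4),"z ext",np.percentile(t[:,2],[.2,1,99,99.8]).round(4))
E
```

```text
all (578.3033447265625, 193.95980834960938) (151.580322265625, 46.07374954223633) 13.141128540039062 7730
(0.038, 0.046) [520.9 180.6] [33.7 46. ] 13.2 2187 0.043
(0.027, 0.034) [594.3 197.7] [118.7  46.1] 13.2 2022 0.0312
(0.055, 0.066) [588.6 196.4] [11.  23.8] 13.7 325 0.0613
cell tool: x,y [-0.0179  0.0007] slopes [-0.0081  0.0035] z ext [-0.0344 -0.0341  0.0322  0.0333]
```

Emit:
play_rows --motion "0 -0.01 -0.08 -0.05 1;0 -0.02 -0.16 -0.084 1;0.05 -0.0265 -0.249 -0.084 1;0.13 -0.0265 -0.249 -0.084 1;0.2 -0.0265 -0.249 -0.084 1;0.26 -0.0265 -0.249 -0.084 1;0.26 -0.0265 -0.249 -0.084 1;0.26 -0.0265 -0.249 -0.084 1"

```text
clock: 8.45
ee_pos: [0.551, 0.1875, 0.0937]
tcp_rot: [0.703, -0.077, 0.703, 0.077]
wrist_force: [0.7, -0.6, -1.0]
gripper_width: 0.0242
```

```bash
cat > chk.py <<'E'
from h import *
from scipy.spatial.transform import Rotation as Ro
O=np.array([.57005,.19205]);X=-np.array([np.cos(np.radians(13.15)),np.sin(np.radians(13.15))]);Y=np.array([-X[1],X[0]])
o=manip.observe();R=Ro.from_quat(o["tcp_rot"],scalar_first=True).as_matrix()
c=o["ee_pos"]+R@np.array([-.0179,.0007,-.0005]); ax=-R@np.array([-.0081,.0035,1]);
print("t",o["clock"],"tcp",o["ee_pos"].round(4),"cell in charger mm",round((c[:2]-O)@X*1e3,2),round((c[:2]-O)@Y*1e3,2),round(c[2]*1e3,2),"yawerr deg",np.degrees(np.arcsin(ax[:2]@Y)).round(2),"F",o["wrist_force"].round(1),"w",o["gripper_width"].round(4))
print("tool y,z in charger:",[(round(R[:2,i]@X,3),round(R[:2,i]@Y,3)) for i in (1,2)])
E
python3 - <<'E'
from chk import *
p=manip.grab_frame("wrist");W=cloud(p)
q=W[...,:2]-O; x=q@X;y=q@Y;z=W[...,2]
k=(abs(x-50.5e-3)<.03)&(abs(y)<.035)&(z>.038)&(z<.048)
print(k.sum(),(cv2.minAreaRect(np.c_[x[k],y[k]].astype(np.float32)*1000)),np.median(z[k]))
k=(z>.085)&(z<.13)&(abs(y)<.02)&(abs(x-.02)<.06)
print(k.sum(),np.percentile(x[k],[1,99]),np.percentile(y[k],[1,50,99]),z[k].max())
E
```

```text
Traceback (most recent call last):
  File "chk.py", line 6, in <module>
    print("t",o["clock"],"tcp",o["ee_pos"].round(4),"cell in charger mm",round((c[:2]-O)@X*1e3,2),round((c[:2]-O)@Y*1e3,2),round(c[2]*1e3,2),"yawerr deg",np.degrees(np.arcsin(ax[:2]@Y)).round(2),"F",o["wrist_force"].round(1),"w",o["gripper_width"].round(4))
                                                                                                                                                                                                                                     ^^^^^^^^^^^^^^^^^^^^^^^^
AttributeError: 'float' object has no attribute 'round'
```

```bash
sed -i 's/o\["gripper_width"\].round(4)/round(float(o["gripper_width"]),4)/; s/o\["wrist_force"\].round/np.array(o["wrist_force"]).round/' chk.py
python3 - <<'E'
from chk import *
p=manip.grab_frame("wrist");W=cloud(p)
q=W[...,:2]-O; x=q@X;y=q@Y;z=W[...,2]
k=(abs(x-50.5e-3)<.03)&(abs(y)<.035)&(z>.038)&(z<.048)
print(k.sum(),(cv2.minAreaRect(np.c_[x[k],y[k]].astype(np.float32)*1000)),np.median(z[k]))
k=(z>.085)&(z<.13)&(abs(y)<.02)&(abs(x-.02)<.06)
print(k.sum(),np.percentile(x[k],[1,99]),np.percentile(y[k],[1,50,99]),z[k].max())
E
```

```text
t 8.45 tcp [0.551  0.1875 0.0937] cell in charger mm 20.13 -0.63 111.64 yawerr deg -0.4 F [ 0.7 -0.6 -1. ] w 0.0242
tool y,z in charger: [(np.float64(-0.01), np.float64(-1.0)), (np.float64(-1.0), np.float64(0.01))]
3339 ((50.777217864990234, -0.01297760009765625), (46.02439498901367, 33.71546173095703), 89.65930938720703) 0.04300409642905018
8541 [-0.01270962  0.05374401] [-0.01847717 -0.00071768  0.0175991 ] 0.12997563257202802
```

Emit:
play_rows --motion "0 -0.0015 -0.0045 -0.005 1;0.04 -0.0015 -0.0045 -0.005 1;0.08 -0.0015 -0.0045 -0.005 1;0.11 -0.0015 -0.0045 -0.005 1;0.12 -0.0015 -0.0045 -0.005 1;0.12 -0.0015 -0.0045 -0.005 1;0.12 -0.0015 -0.0045 -0.005 1"

```text
clock: 9.38
ee_pos: [0.5493, 0.1866, 0.0456]
tcp_rot: [0.703, -0.08, 0.702, 0.08]
wrist_force: [-0.0, -0.7, -0.6]
gripper_width: 0.0241
```

```bash
python3 - <<'E'
from chk import *
p=manip.grab_frame("side"); save(p,"s2.png",(160,260,240,360),6)
E
```

```text
t 9.375 tcp [0.5493 0.1866 0.0456] cell in charger mm 21.99 -0.08 63.49 yawerr deg 0.1 F [-0.  -0.7 -0.6] w 0.0241
tool y,z in charger: [(np.float64(-0.002), np.float64(-1.0)), (np.float64(-1.0), np.float64(0.002))]
```

View pics/s2.png

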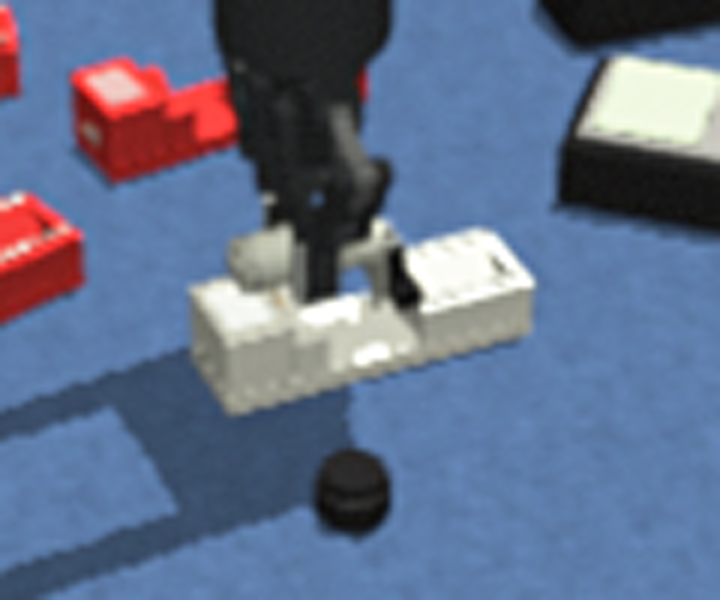

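The side crop shows the cell level over the head (265,260 in the crop), with its flat end right in front of the slider plate (400,275). I'll push the slider back.

Emit:
play_rows --motion "0 0 0.01 0 1;0.004 0 0.02 0 1;0.008 0 0.03 0 1;0.008 0 0.04 0 1;0.008 0 0.05 0 1;0.008 0 0.06 0 1;0.008 0 0.065 0 1;0.008 0 0.065 0 1"

```text
clock: 10.42
ee_pos: [0.5738, 0.1922, 0.0419]
tcp_rot: [0.702, -0.08, 0.703, 0.08]
wrist_force: [-5.1, -1.5, 0.4]
gripper_width: 0.0241
```

```bash
python3 - <<'E'
from chk import *
p=manip.grab_frame("side")
for d in manip.trace("slider_face",p)[:5]:
    w=cloud(p)[d["mask"]]; print(d["confidence"],d["pixel"],((np.nanmedian(w,0)[:2]-O)@X*1e3).round(1),((np.nanmedian(w,0)[:2]-O)@Y*1e3).round(1))
save(p,"s3.png",(160,260,240,360),6)
E
```

```text
t 10.425 tcp [0.5738 0.1922 0.0419] cell in charger mm -3.22 0.0 59.78 yawerr deg 0.1 F [-5.1 -1.5  0.4] w 0.0241
tool y,z in charger: [(np.float64(-0.002), np.float64(-1.0)), (np.float64(-1.0), np.float64(0.002))]
0.54 [207.2, 315.9] -39.3 10.8
0.44 [363.0, 287.1] 203.1 402.6
```

View pics/s3.png

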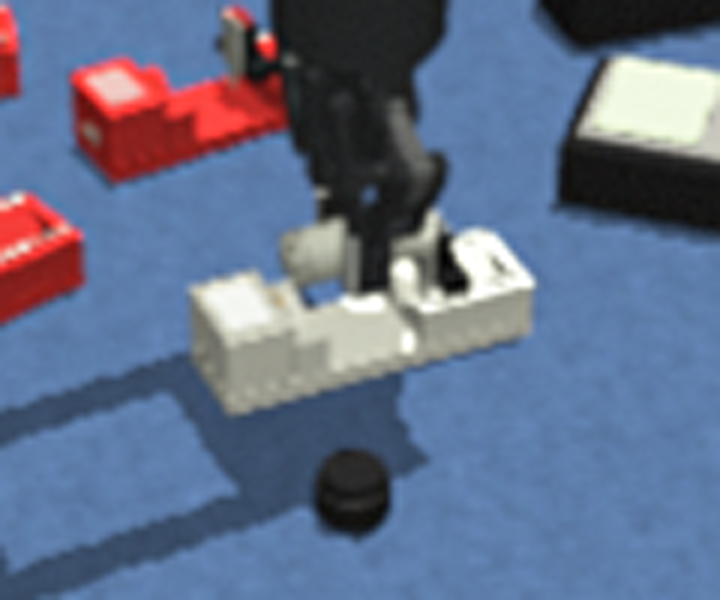

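The slider is pushed back with about 5.3 N, and the button has about 3 mm of clearance to the contact. I'll go down.

Emit:
play_rows --motion "0.01 0 0.001 0 1;0.02 0 0.001 0 1;0.03 0 0.001 0 1;0.04 0 0.001 0 1;0.05 0 0.001 0 1;0.056 0 0.001 0 1;0.056 0 0.001 0 1"

```text
clock: 11.4
ee_pos: [0.5742, 0.1923, 0.0193]
tcp_rot: [0.702, -0.08, 0.703, 0.08]
wrist_force: [-4.4, -0.4, -0.2]
gripper_width: 0.0243
```

```bash
python3 - <<'E'
from chk import *
p=manip.grab_frame("wrist");W=cloud(p);save(p,"w5.png")
q=W[...,:2]-O; x=q@X;y=q@Y;z=W[...,2]
k=(z>.044)&(z<.056)&(abs(y)<.006)&(abs(x)<.045)
for a in np.arange(-.045,.045,.006):
    s=k&(abs(x-a)<.003)
    if s.sum()>5: print(round(a*1e3),s.sum(),(np.percentile(z[s],90)*1e3).round(1))
E
```

```text
t 11.4 tcp [0.5742 0.1923 0.0193] cell in charger mm -3.65 0.04 37.22 yawerr deg 0.1 F [-4.4 -0.4 -0.2] w 0.0243
tool y,z in charger: [(np.float64(-0.002), np.float64(-1.0)), (np.float64(-1.0), np.float64(0.002))]
-39 246 53.1
-33 246 50.5
-27 272 50.6
-21 269 50.6
-15 280 50.6
-9 295 50.5
-3 300 50.6
3 313 50.7
9 343 50.6
15 351 50.6
21 358 50.8
27 370 50.4
39 15 44.5
```

View pics/w5.png

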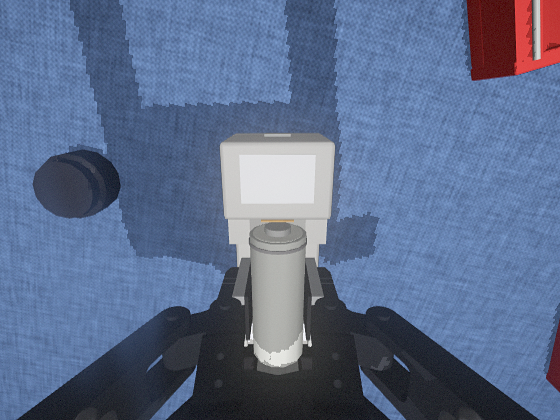

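The cell lies level in the bay, about 0.5–1 mm above its seat. The button at (228,278) is short of the head by a few mm and centred. I'll lower it the last bit, let the button meet the contact and then release.

Emit:
play_rows --motion "0.002 0 0 0 1;0.002 0 -0.003 0 1;0.002 0 -0.006 0 1;0.002 0 -0.008 0 1;0.002 0 -0.009 0 1;0.002 0 -0.009 0 1"

```text
clock: 12.2
ee_pos: [0.5711, 0.1915, 0.019]
tcp_rot: [0.703, -0.08, 0.703, 0.08]
wrist_force: [-3.5, -1.9, 1.1]
gripper_width: 0.024
```

```bash
python3 -c "import chk"
```

```text
t 12.2 tcp [0.5711 0.1915 0.019 ] cell in charger mm -0.39 0.02 36.86 yawerr deg 0.1 F [-3.5 -1.9  1.1] w 0.024
tool y,z in charger: [(np.float64(-0.002), np.float64(-1.0)), (np.float64(-1.0), np.float64(0.002))]
```

Emit:
play_rows --motion "0.001 0 0 0 1;0.002 0 0 0 1;0.002 0 0 0 1;0.002 0 0 0 0.6;0.002 0 0 0 0.5;0.002 0 0 0 0.45;0.002 0 0 0 0.45;0.002 0 0 0 0.45"

```text
clock: 13.2
ee_pos: [0.5712, 0.1916, 0.0181]
tcp_rot: [0.703, -0.08, 0.702, 0.08]
wrist_force: [0.2, 0.7, -0.7]
gripper_width: 0.0467
```

Emit:
play_rows --motion "-0.05 0 0 0 0.45;-0.1 0 0 0 0.45;-0.2 0 0 0 0.45;-0.3 0 0.1 0 0.45;-0.3 0 0.2 0 0.45;-0.3 0 0.2 0 0.45"

```text
clock: 13.95
ee_pos: [0.6524, 0.2103, 0.1389]
tcp_rot: [0.704, -0.08, 0.701, 0.08]
wrist_force: [0.2, -0.2, -0.4]
gripper_width: 0.0469
```

```bash
python3 - <<'E'
from chk import *
p=manip.grab_frame("wrist");W=cloud(p);save(p,"w6.png")
q=W[...,:2]-O; x=q@X;y=q@Y;z=W[...,2]
d=manip.trace("fat_cell",p)
for e in d[:2]:
    m=e["mask"]; print(e["confidence"],e["pixel"],np.nanpercentile(x[m],[1,99]),np.nanpercentile(y[m],[1,99]))
    w=W[m&(z>.036)&(z<.055)]; c,yaw,h,L,r=cylfit(w,.013,np.radians(13.15)); print("cell x,y",(c-O)@X*1e3,(c-O)@Y*1e3,"yaw",yaw,"h",h,"L",L,r)
for a in np.arange(-.045,.045,.006):
    s=(abs(y)<.004)&(abs(x-a)<.003)&(z<.07)
    if s.sum()>5: print(round(a*1e3),(np.percentile(z[s],90)*1e3).round(1),end="; ")
p=manip.grab_frame("scene");W=cloud(p)
for e in manip.trace("slim_cell_a",p)[:3]: print(e["confidence"],e["pixel"],np.nanmedian(W[e["mask"]],0))
E
```

```text
t 13.95 tcp [0.6524 0.2103 0.1389] cell in charger mm -83.78 0.28 156.77 yawerr deg 0.08 F [ 0.2 -0.2 -0.4] w 0.0469
tool y,z in charger: [(np.float64(-0.002), np.float64(-1.0)), (np.float64(-1.0), np.float64(0.002))]
0.6 [102.7, 279.0] [-0.03255098  0.03121193] [-0.01238277  0.01223687]
cell x,y -0.6840579189303345 -0.0582682812150973 yaw 13.293923946164139 h 0.03666811946386907 L 0.06376452828537572 0.0003694583750514461
-45 62.3; -39 62.6; -33 63.2; -27 50.4; -21 50.4; -15 50.6; -9 50.5; -3 50.6; 3 50.4; 9 50.5; 15 50.4; 21 50.3; 27 50.6; 33 49.6; 39 43.8; 0.7 [216.3, 171.0] [ 0.44788254 -0.1751119   0.03307961]
0.43 [233.7, 132.5] [ 0.49089194 -0.28678165  0.03252618]
```

View pics/w6.png

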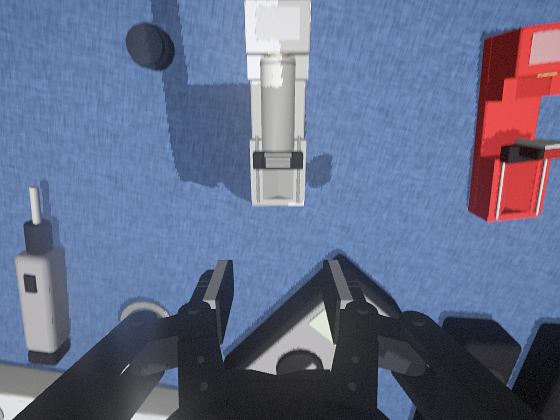

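```bash
python3 - <<'E'
from chk import *
p=manip.grab_frame("wrist");W=cloud(p);save(p,"w7.png",(0,180,220,340),4)
x=(W[...,:2]-O)@X;y=(W[...,:2]-O)@Y;z=W[...,2]
k=(z>.0575)&(z<.066)&(abs(y)<.014)&(abs(x+.035)<.03);print("plate top x",np.percentile(x[k],[2,50,98])*1e3,k.sum())
E
```

```text
t 14.15 tcp [0.6472 0.2092 0.1371] cell in charger mm -78.55 0.12 155.02 yawerr deg 0.1 F [ 0.1  0.3 -0.1] w 0.0472
tool y,z in charger: [(np.float64(-0.002), np.float64(-1.0)), (np.float64(-1.0), np.float64(0.002))]
plate top x [-44.22691793 -38.76783779 -33.58654158] 460
```

View pics/w7.png

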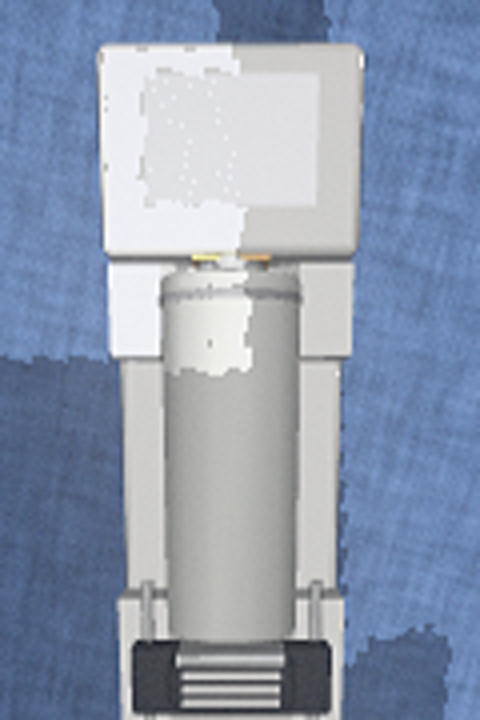

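The button sits against the gold contact (260,230 in the crop). The flat end is on the slider plate, whose face is at about x = -33.6 mm, so travel is about 0.020. The cell lies straight in the trough, so I'm handing in.

```bash
python3 -c "
from station import manip
print(manip.hand_in())"
```

```text
the job is handed in; nothing more can be done
None
```

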